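# Brush out a post socket and shut its cover

## Task

Take the wire tube brush that fits the bore of the post socket (the thin one is too small to reach the walls, the thick one does not go in) and scrub the bore with it, down to the bottom three times with a full stroke up in between. Then hang the brush back upright in the slot of the stand it came from and swing the socket's cover fully shut so that no grit falls in. Leave the socket standing where it is, and leave the other brushes and tools alone.

Things in the scene. Friction and masses are not known exactly. Their poses are not given: they have to be found in the camera images.
- middle_brush: The brush to use: twisted-wire tube brush, 40 mm across its dark steel bristles (stiff core 33 mm). Hangs upright by its round wooden collar (30 mm across, 8 thick) in a slot of the stand. Origin: centre of the collar's underside; z up. Round handle 21 mm across from z = +8 to +94 mm, grip at about +50; wire stem 6.5 mm thick from 0 to -60; bristles -60 to -130 mm.
- middle_brush_tip (a point): Lower end of the bristles of the brush to use, on its axis, 130 mm below its origin.
- thin_brush: The same kind of brush, but only 20 mm across the bristles; same origin and lengths. Stays in its slot.
- thick_brush: The same kind of brush, but 60 mm across the bristles; same origin and lengths. Stays in its slot.
- brush_stand: Grey sheet-metal stand, fixed, 200 mm wide (y), 125 deep; origin on the bench under the middle slot. Shelf (upper face 150 mm up) with slots 14 mm wide at y = -65, 0, +65 mm, open to the front (-x). Collars rest centred at x = 0. A lip at the shelf's front edge (x = -22) rises 6 mm: lift a brush 12 mm, then move it along x to take it out or put it in. Back sheet at x = +51.
- socket: Post socket: steel base plate 110 x 110 x 8 mm with an upright round tube welded on, outside 52 mm, bore 42 mm, closed at the bottom, mouth 100 mm above the bench. Stands loose, 1.6 kg. Origin: underside of the plate on the bore's axis; z up. The cover's pivot is on its +x side, 44 mm from the axis.
- bore_floor (a point): Centre of the bore's floor, 9 mm above the bench.
- bore_mouth (a point): Centre of the bore's mouth, 100 mm above the bench.
- pivot (a point): Top of the swing cover's vertical pivot, 44 mm from the bore's axis along the socket's +x, 106 mm above the bench (the bolt head rises 5 mm above this).
- cover_knob (a point): Middle of the upright knob on the cover, 12 mm across, from 106 to 124 mm above the bench, 63 mm from the pivot; this point is 115 mm above the bench. With the cover shut it lies on the socket's -x side, 19 mm from the bore's axis.
- cover (a joint): Angle of the flat swing cover (round, 60 mm across, at 101 to 106 mm above the bench) about its vertical pivot, rad: 0 = shut over the bore, against its stop; grows clockwise seen from above as it opens, at most 2.5. It stays where it is put.
- tube_offcut: Bystander: short piece of tube standing on end, 42 mm across, 50 mm high, open; origin under its centre.
- pliers: Bystander: pliers lying flat, 181 mm long; origin under their centre.
- chisel: Bystander: cold chisel lying flat, about 170 mm long; origin under its centre.
Mind the look-alikes: they are no part of the job. Leave any blue look-alike of the middle_brush alone.

How it is judged:
On the way, in this order (a step that is already met when the one before it is completed fails the run):
1. the fitting brush reaches the bottom of the bore (first time) (z of middle_brush_tip in the frame of socket between 0 and 0.021 m and horizontal distance between middle_brush_tip and bore_floor below 0.012 m), for 0.05 s.
2. it is drawn up at least 50 mm (z of middle_brush_tip in the frame of socket above 0.06 m), for 0.05 s.
3. it reaches the bottom again (second time) (all of step 1), for 0.05 s.
4. it is drawn up at least 50 mm again (z of middle_brush_tip in the frame of socket above 0.06 m), for 0.05 s.
5. it reaches the bottom again (third time) (all of step 3), for 0.05 s.
At the end, for the whole second after the job is handed in: The 40 mm brush hangs upright (within 7 degrees) and at rest in the slot it was taken from, within 15 mm of where it hung; the cover is shut (under 0.08 rad); the socket stands upright within 40 mm of its first place (distance of middle_brush from where it was at the start of the episode below 0.015 m and angle between middle_brush's own z axis and vertical below 0.12 rad and linear speed of middle_brush below 0.03 m/s and value of joint cover below 0.08 rad and angle between socket's own z axis and vertical below 0.05 rad and distance of socket from where it was at the start of the episode below 0.04 m); the robot touches nothing.
It fails at once if the thin brush is taken or knocked away (moved over 30 mm) (distance of thin_brush from where it was at the start of the episode above 0.03 m).
It fails at once if the thick brush is taken or knocked away (moved over 30 mm) (distance of thick_brush from where it was at the start of the episode above 0.03 m).
It fails at once if the socket is pushed or lifted away (over 60 mm) or tipped (distance of socket from where it was at the start of the episode above 0.06 m or angle between socket's own z axis and vertical above 0.25 rad).
It fails at once if a bystander tool is moved over 40 mm (distance of any of tube_offcut, pliers, chisel from where it was at the start of the episode above 0.04 m).
It also fails if it takes over 72 s, if anything falls off the work surface, if the arm or the gripper's body presses on something with over 40 N, if the wrist force passes 120 N, or if a joint passes its speed limit or range.

## Robot

A 6-joint arm with a two-finger parallel gripper is mounted at the origin on the work surface; the furniture and walls round the work are solid. World frame = base frame: x ahead of the robot, y to its left, z up, the work surface at z = 0. Lengths are in m, angles in rad, forces in N, time in s.
With the tool pointing down it reaches from about 0.35 to 0.775 m from the base axis. Payload 5.5 kg.
Tool frame: the origin (TCP) lies at the very end of the fingers, on their centre line; the grasp point (between the pads) lies 19 mm behind it (grip_point_offset is the distance from the TCP to the grasp point, in m); z points along the fingers, y is the direction in which the jaws open and shut (so a half turn about z gives the same grasp; the last joint's range is limited). The gripper opens to 85 mm and grips with 20 to 120 N. Pads are 22 mm wide; open, the fingers measure 114 mm over their backs; the gripper's body (76 mm by 85 mm) begins 54 mm behind the grasp point. The pads swing forward as they close: fully open they stand 13 mm farther back than shut.
Start: joints at [-1.488, 0.313, 0.046, 1.304, 0, 1.431], TCP at [0.127, -0.561, 0.208] pointing down, gripper open.
Joint ranges: [-2.76, 2.76], [-0.86, 1.69], [-1.03, 1.26], [-2.2, 2.34], [-1.47, 1.5], [-3.14, 3.14]. Speed limits (rad/s): [2.57, 2.57, 3.14, 3.14, 3.14, 3.14].

## Interface

Orientations are given as a unit quaternion [w, x, y, z].
In Python, from workcell import * gives the robot as it stands.
- The arm moves only by the shell command python3 -m crank 'ROWS' [OPENING] [FORCE]. ROWS is a JSON object of lists of equal length, an entry for each row: "travel": the shift along the tool's x, y, z in units of 40 mm (1.0 is 40 mm), a list of three; "turn": the turn about the tool's z in rad. In form: {"travel": [[x, y, z], ...], "turn": [turn, ...]}. A call has 1 to 5 rows; each row is the pose to reach, as a shift and turn from the pose commanded when the call began, along the tool's axes at that moment; what a row does not reach only later rows make up. A row lasts 1/12 s, in which the tool goes at most 41.7 mm and 7.16 degrees, less where a joint would pass 70% of its speed; a pose out of reach is approached as far as the arm can. A call with a gripper value outside its range is refused whole. OPENING is the finger opening in mm, from 0 to 85.4, set as the call begins (- or left out, the last holds). The fingers move at their own pace and stop on an object; FORCE is the grip in N (left out, the last holds). Time passes only in rows, so rows that repeat a pose let the fingers close. It gives the time, the measured TCP pose, the force and the opening at its end, in the units of the state.
- get_state(): the state, without advancing time (a new reading comes with each control period).
- read_camera(name): name is "scene" or "top"; returns a dict with "image" (420x560x3 uint8, red, green, blue), "K" (3x3 intrinsics, pixels), "k1" (the pictures are not rectified: a ray, as slopes to the right and down, at radius r is drawn at 1 + k1 r^2 times it, then the intrinsics apply), "R" (3x3) and "t" (3): a world point X has camera coordinates R X + t. Camera axes: x right, y down, z forward; pixel columns grow to the right and rows downward; lengths in m; the calibration is good to about 2 mm. A picture is of the moment at which its call begins. There is no depth.
- hand_in(): hands the job in, once; it reports no verdict.
The state is a dict: "clock": time; "joint_pos": joint angles; "qvel": joint speeds; "tau": joint torques, N m; "tcp_pos": TCP position; "orientation": TCP orientation; "wrist_force": force on the tool from outside, world axes, zero at the start; "ft_torque": the same for the moment, N m; "finger_gap": finger opening in m.
Only numpy, scipy, OpenCV 4.12 (cv2) and the standard library are available. Lean on these libraries where they do the work, as an engineer would, in place of code of your own. Each camera call takes 0.05 s, during which the arm holds its last target. There are 200 camera calls.

## Working session

There is one attempt and no reset: what is moved stays moved. The work goes in short steps, Python scripts to look and compute and a shell command to move; the robot and the scene stay as the last step left them, time stands still between calls to the robot, and variables do not carry over. Pictures are saved under pics/ and viewed, about 8 in all and at most 12, crops included, and the job is handed in when it is done.

```bash
mkdir -p pics; ls; python3 - <<'E'
from workcell import *
import cv2
s=get_state();print(s)
for n in("scene","top"):
    c=read_camera(n);cv2.imwrite(f"pics/{n}0.png",c["image"][:,:,::-1]);print(n,c["K"],c["k1"],c["R"],c["t"])
E
```

```text
pics
{'clock': 0.0, 'joint_pos': array([-1.48758835e+00,  3.14004616e-01,  4.49536278e-02,  1.30362763e+00,
       -1.26847206e-05,  1.43122240e+00]), 'qvel': array([-0.00109158, -0.00083375, -0.0019044 , -0.00065101,  0.00051237,
       -0.00010668]), 'tau': array([-3.69868776e-04, -4.80625105e+01,  2.98534405e+01,  1.92504411e-02,
       -2.63174270e-04,  8.65622496e-06]), 'tcp_pos': array([ 0.12699507, -0.56020555,  0.20669618]), 'orientation': array([-9.40948443e-04,  9.93801999e-01,  1.11160697e-01,  2.01808724e-05]), 'wrist_force': array([-0.04689689, -0.1375602 ,  0.24697418]), 'ft_torque': array([-0.00544558, -0.02328695, -0.01020045]), 'finger_gap': 0.08553129539683717}
scene [[501.59964563   0.         275.62812633]
 [  0.         501.59964563 203.7039137 ]
 [  0.           0.           1.        ]] -0.06198653529965371 [[-0.78353839 -0.62133345  0.00351258]
 [-0.32439207  0.40424301 -0.85519435]
 [ 0.52994091 -0.67121706 -0.51829556]] [0.42145756 0.19454088 1.18351063]
top [[486.49782198   0.         279.65489663]
 [  0.         486.49782198 209.0453434 ]
 [  0.           0.           1.        ]] 0.056936290052180746 [[-0.00540431 -0.99954099  0.02980936]
 [-0.99275171  0.00178376 -0.12017015]
 [ 0.12006182 -0.03024273 -0.99230567]] [0.09818794 0.44917008 1.24396941]
```

View pics/scene0.png

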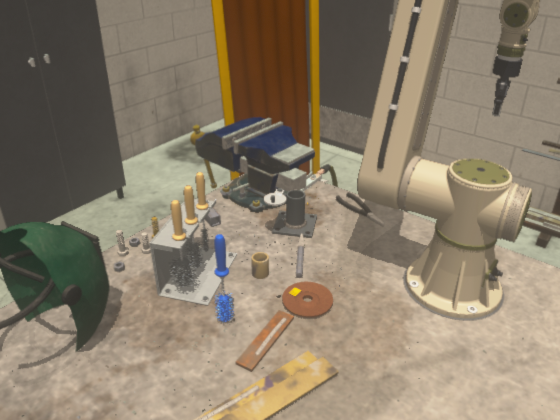

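View pics/top0.png

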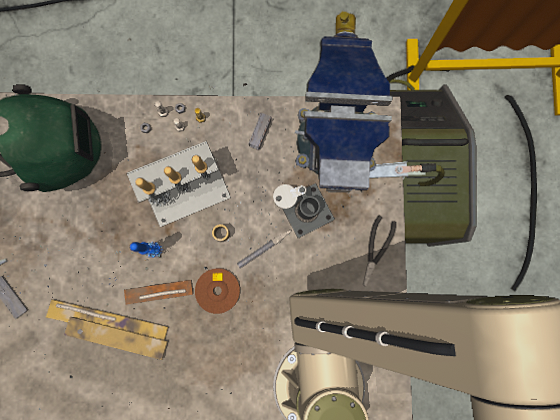

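Scene view: stand with three wooden handles at (179,218), (189,204), (201,190); blue look-alike at (221,270), to be left alone; socket at (295,210) with its cover open. In the top view the handles are at (145,186), (171,175), (197,162), the bore is at about (309,206) and the cover at (289,196). Next I enlarge the stand and socket to see which brush is the 40 mm one.

```bash
cat > h.py <<'E'
import numpy as np, cv2
from workcell import *
def px2ray(c,uv):
    K=c["K"];x=(uv[0]-K[0,2])/K[0,0];y=(uv[1]-K[1,2])/K[1,1]
    rd=np.hypot(x,y);r=rd
    for _ in range(20): r=rd/(1+c["k1"]*r*r)
    s=r/rd if rd>0 else 1
    R=c["R"];return -R.T@c["t"],R.T@np.array([x*s,y*s,1])
def onz(c,uv,z):
    o,d=px2ray(c,uv);return o+d*(z-o[2])/d[2]
def two(c1,p1,c2,p2):
    o,d=px2ray(c1,p1);q,e=px2ray(c2,p2)
    a=np.linalg.lstsq(np.c_[d,-e],q-o,rcond=None)[0]
    A=o+a[0]*d;B=q+a[1]*e;return (A+B)/2,np.linalg.norm(A-B)
def proj(c,X):
    p=c["R"]@X+c["t"];x,y=p[:2]/p[2];f=1+c["k1"]*(x*x+y*y)
    return np.array([c["K"][0,0]*x*f+c["K"][0,2],c["K"][1,1]*y*f+c["K"][1,2]])
E
python3 - <<'E'
import cv2,numpy as np
a=cv2.imread("pics/scene0.png");b=cv2.imread("pics/top0.png")
A=cv2.resize(a[165:305,145:245],None,fx=4,fy=4,interpolation=2)
B=cv2.resize(b[138:238,120:220],None,fx=3.8,fy=3.8,interpolation=2)
C=cv2.resize(b[175:245,265:340],None,fx=3.8,fy=2.57,interpolation=2)
o=np.zeros((560,790,3),np.uint8);o[:,:400]=A;o[:380,405:785]=B
o[380:560,405:690]=C
cv2.imwrite("pics/crop1.png",o)
for n,im in(("scene",a),("top",b)):
    h=cv2.cvtColor(im,cv2.COLOR_BGR2HSV);m=cv2.inRange(h,(10,120,140),(24,255,255))
    k,l,s,c=cv2.connectedComponentsWithStats(m)
    for i in range(1,k):
        if s[i,4]>40: print(n,s[i],c[i].round(1))
E
```

```text
scene [ 212    0   22  126 1207] [222.4  59.8]
scene [ 311    0    9  174 1152] [315.3  80.4]
scene [197 173   6  21  83] [199.6 181.1]
scene [231 172   8   8  49] [233.9 175. ]
scene [185 186   6  10  41] [187.5 190.3]
scene [172 201   7  10  48] [174.8 205.3]
scene [197 202  11   7  42] [202.  205.5]
scene [186 218  11   6  50] [191.1 220.4]
scene [173 233  12   7  51] [178.9 236.1]
scene [ 283  282   50   34 1220] [307.7 298.8]
scene [252 312  42  36 335] [271.9 326.8]
scene [281 352  36  25 302] [298.1 364. ]
scene [237 357  13  10  49] [244.4 361.7]
scene [255 368  72  52 862] [288.9 391.4]
scene [243 378  21  14  70] [256.1 384.3]
scene [233 394  25  24 190] [243.9 405.9]
scene [213 414  11   6  45] [218.  416.3]
top [407  39  12  28 282] [412.2  51.5]
top [ 427   45  133   23 1128] [497.6  61.4]
top [555  67   5  47 165] [557.4  90.1]
top [408  78  11  12  73] [414.2  83.5]
top [192 156   7   7  41] [195.1 158.8]
top [164 167   7   7  41] [167.2 170. ]
top [136 178   7   8  43] [139.  181.4]
top [212 269  15  12  69] [217.1 275.3]
top [224 272  15  23  71] [233.1 281.9]
top [143 281  49  16 344] [170.1 288.1]
top [ 46 300  23  22 244] [ 55.5 311.3]
top [105 313  20   9  71] [115.7 316.4]
top [ 94 317  16   9  67] [100.5 320.9]
top [137 320  31  19 283] [151.3 329.7]
top [ 85 323  75  34 537] [120.3 340.3]
```

View pics/crop1.png

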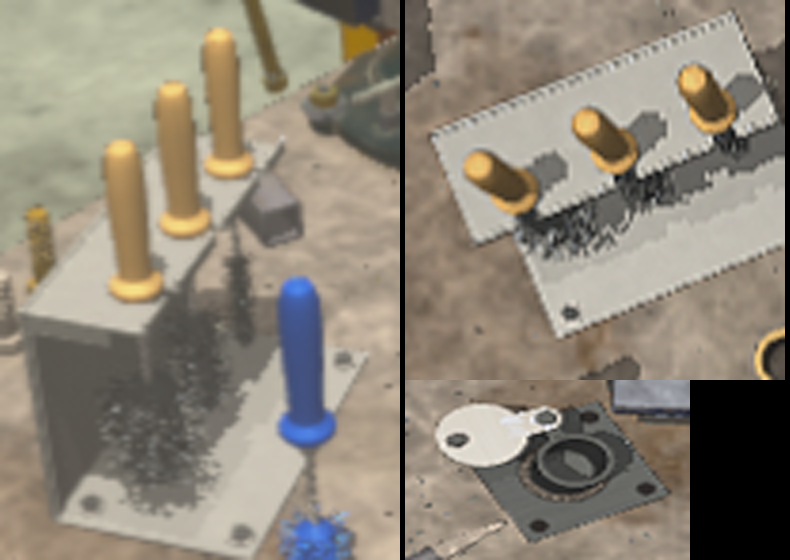

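Candidates in the stand, by collar in the scene view: (179,236) has the widest bristles, so it is the thick brush; (191,220) is medium, in the centre slot; (202,205) is thin. The blue one at (221,270) is the look-alike. The centre brush is the one I want. Now the positions.

```bash
python3 - <<'E'
from h import *
T=read_camera("top");S=read_camera("scene")
for n,a,b in(("thick",(139,181.4),(175,202.5)),("mid",(167.2,170),(188,188)),("thin",(195.1,158.8),(200,174.5))):
    print(n,"ztop.244",onz(T,a,.244).round(4),"tri",two(T,a,S,b)[0].round(4),two(T,a,S,b)[1].round(4))
for n,b in(("thick",(178.9,236.1)),("mid",(191.1,220.4)),("thin",(202,205.5))): print(n,"collar from scene z.156",onz(S,b,.156).round(4))
# collars from top view: centres in crop
for n,b in(("thick",(520,198)),("mid",(620,155)),("thin",(718,117))): print(n,"collar top",onz(T,((b[0]-405)/3.8+120,b[1]/3.8+138),.156).round(4))
bm=onz(T,(309.7,207.5),.1);pv=onz(T,(301.8,189.8),.111);kn=onz(T,(278.7,198.3),.124)
print("bore",bm,"pivot",pv,np.linalg.norm((pv-bm)[:2]),"knob",kn,np.linalg.norm((pv-kn)[:2]))
# plate corners crop
for p in((473,470),(530,541),(668,490),(600,402)): print(onz(T,((p[0]-405)/3.8+265,(p[1]-380)/2.57+175),.008).round(4))
im=cv2.imread("pics/scene0.png");t=cv2.imread("pics/top0.png")
A=cv2.resize(im[180:245,255:325],None,fx=8,fy=8,interpolation=2)[:,:]
cv2.imwrite("pics/crop2.png",np.hstack([A[:520,:400],cv2.resize(t[180:245,270:320],(400,520),interpolation=2)]))
E
```

```text
thick ztop.244 [0.4833 0.4045 0.244 ] tri [0.4845 0.4061 0.2385] 0.0006
mid ztop.244 [0.5083 0.3453 0.244 ] tri [0.5095 0.3465 0.2383] 0.0001
thin ztop.244 [0.5332 0.286  0.244 ] tri [0.534  0.2865 0.2389] 0.0008
thick collar from scene z.156 [0.4817 0.4089 0.156 ]
mid collar from scene z.156 [0.5067 0.3491 0.156 ]
thin collar from scene z.156 [0.534  0.2879 0.156 ]
thick collar top [0.4786 0.4009 0.156 ]
mid collar top [0.5054 0.341  0.156 ]
thin collar top [0.5293 0.2815 0.156 ]
bore [0.44421965 0.02485159 0.1       ] pivot [0.48653796 0.04469064 0.111     ] 0.04673784880204603 knob [0.46373074 0.10172818 0.124     ] 0.06142841503662825
[0.449  0.0875 0.008 ]
[0.3758 0.0485 0.008 ]
[ 0.428  -0.0483  0.008 ]
[ 0.52   -0.0022  0.008 ]
```

View pics/crop2.png

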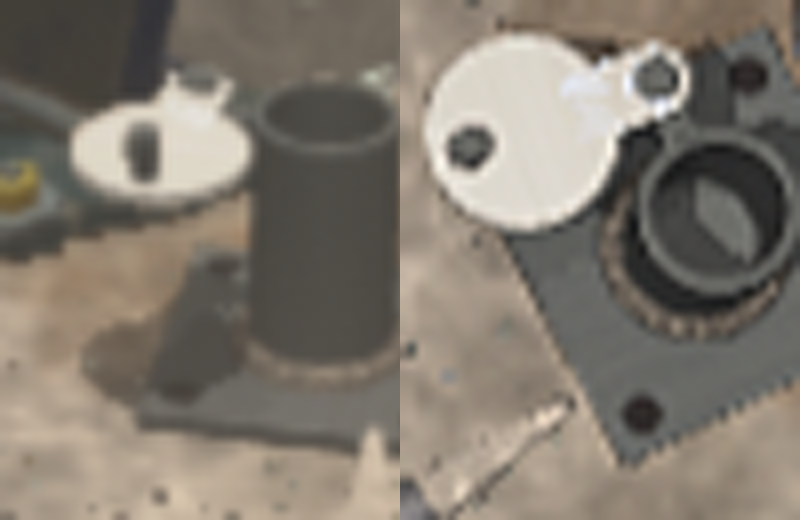

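Cover is open about 1.65 rad, and the bore-to-pivot and pivot-to-knob distances match the given sizes. One more check on obstacles and the bore from both views, and a move helper.

```bash
cat >> h.py <<'E'
def need(target,yaw_y=None):
    "tool-frame units of 40 mm and turn to bring TCP to target / jaw axis to yaw_y (mod pi)"
    s=get_state();w,x,y,z=s["orientation"]
    from scipy.spatial.transform import Rotation as Ro
    R=Ro.from_quat([x,y,z,w]).as_matrix()
    u=R.T@(np.array(target)-s["tcp_pos"])/.04
    a=np.arctan2(R[1,1],R[0,1])
    t=None if yaw_y is None else -((yaw_y-a+np.pi/2)%np.pi-np.pi/2)
    print("t",round(s["clock"],2),"tcp",s["tcp_pos"].round(4),"units",u.round(3),"yawy",round(a,3),"turn",t,"tilt",R[2,2].round(4),"F",s["wrist_force"].round(1),"gap",round(s["finger_gap"],4),"q6",s["joint_pos"][5].round(2))
E
python3 - <<'E'
from h import *
T=read_camera("top");S=read_camera("scene")
bt=(309.1,205.8);bs=(295.4,194.3)
print("bore tri",two(T,bt,S,bs),onz(T,bt,.1),onz(S,bs,.1))
print("blue collar/tip",two(T,(134,247),S,(221,236)), onz(S,(225,312),.02))
print("knob",two(T,(278.3,198),S,(272.6,195.5)))
print("vise near jaw",two(T,(345,186),S,(291,185)),onz(T,(320,186),.15))
print("vise top",two(T,(346,20),S,(196,128)))
need([.36,-.3,.40],.398)
E
```

```text
bore tri (array([0.44885088, 0.02642958, 0.09932139]), np.float64(0.0007782489113852476)) [0.44843889 0.02627726 0.1       ] [0.44851231 0.02756666 0.1       ]
blue collar/tip (array([0.34393558, 0.41669039, 0.22080529]), np.float64(0.00046894647132473025)) [0.34678468 0.41672    0.02      ]
knob (array([0.46523695, 0.10328685, 0.12448085]), np.float64(0.0020411500261541854))
vise near jaw (array([ 0.51394208, -0.06194059,  0.0660251 ]), np.float64(0.025320208716437222)) [0.48932333 0.00438725 0.15      ]
vise top (array([ 0.9129307 , -0.06306958,  0.13936901]), np.float64(0.013209656043148877))
t 0.3 tcp [ 0.127  -0.5607  0.2073] units [ 7.121 -5.071 -4.814] yawy -1.348 turn 1.3956152712403185 tilt -1.0 F [0.1 0.3 0. ] gap 0.0856 q6 1.43
```

```bash
python3 -m crank '{"travel":[[0,0,-1],[0,0,-2],[0,0,-3],[0,0,-4],[0.5,-0.4,-4.8]],"turn":[0,0,0,0,0]}' 60
python3 -m crank '{"travel":[[0.8,-0.6,0],[1.6,-1.2,0],[2.4,-1.8,0],[3.2,-2.4,0],[4.0,-2.8,0]],"turn":[0,0,0,0,0]}'
python3 -m crank '{"travel":[[0.8,-0.6,0],[1.6,-1.2,0],[2.4,-1.8,0],[2.6,-1.8,0],[2.6,-1.8,0]],"turn":[0,0,0,0,0]}'
python3 -c "
from h import *
need([.40,.0,.4],.398);need([.47,.27,.4],.398)"
```

```text
clock: 0.72
tcp_pos: [0.1411, -0.5428, 0.4012]
orientation: [0.001, 0.994, 0.11, -0.001]
wrist_force: [-0.2, 0.9, -0.4]
finger_gap: 0.0597
clock: 1.13
tcp_pos: [0.2749, -0.3938, 0.4004]
orientation: [0.0, 0.994, 0.111, 0.0]
wrist_force: [1.2, -0.6, 0.9]
finger_gap: 0.06
clock: 1.55
tcp_pos: [0.3615, -0.3014, 0.3998]
orientation: [0.0, 0.994, 0.114, 0.0]
wrist_force: [-0.2, -0.5, -0.0]
finger_gap: 0.0597
t 1.55 tcp [ 0.3615 -0.3014  0.3998] units [ 2.639 -7.124 -0.008] yawy -1.343 turn 1.4005155825454763 tilt -1.0 F [-0.2 -0.5 -0. ] gap 0.0597 q6 2.05
t 1.55 tcp [ 0.3615 -0.3014  0.3998] units [ 5.8680e+00 -1.3305e+01 -1.2000e-02] yawy -1.343 turn 1.4005155825454763 tilt -1.0 F [-0.2 -0.5 -0. ] gap 0.0597 q6 2.05
```

```bash

python3 -m crank '{"travel":[[0.4,-0.9,0],[0.8,-1.8,0],[1.2,-2.7,0],[1.6,-3.6,0],[2.0,-4.5,0]],"turn":[-0.12,-0.24,-0.36,-0.48,-0.6]}'>/dev/null
python3 -m crank '{"travel":[[0,0,0],[0,0,0],[0,0,0],[0,0,0],[0,0,0]],"turn":[-0.12,-0.24,-0.36,-0.48,-0.6]}' > /dev/null
python3 -m crank '{"travel":[[0,0,0],[0,0,0],[0,0,0],[0,0,0],[0,0,0]],"turn":[-0.12,-0.24,-0.36,-0.48,-0.54]}'
python3 -c "
from h import *
need([.507,.346,.4],.398)"
```

```text
clock: 2.8
tcp_pos: [0.3978, -0.1114, 0.3994]
orientation: [-0.0, 0.554, 0.832, -0.0]
wrist_force: [-0.2, 0.5, 0.4]
finger_gap: 0.0604
t 2.8 tcp [ 0.3978 -0.1114  0.3994] units [ 9.503  6.923 -0.022] yawy 0.395 turn -0.0026765204141432353 tilt -1.0 F [-0.2  0.5  0.4] gap 0.0604 q6 0.71
```

```bash

python3 -m crank '{"travel":[[0.8,0.58,0],[1.6,1.16,0],[2.4,1.75,0],[3.2,2.33,0],[4.0,2.9,0]],"turn":[0,0,0,0,0]}'>/dev/null
python3 -m crank '{"travel":[[0.8,0.58,0],[1.6,1.16,0],[2.4,1.75,0],[3.2,2.33,0],[4.0,2.9,0]],"turn":[0,0,0,0,0]}'>/dev/null
python3 -m crank '{"travel":[[0.8,0.58,0],[1.5,1.1,0.5],[1.5,1.12,1.5],[1.5,1.12,2.5],[1.5,1.12,3.1]],"turn":[0,0,0,0,0]}'
python3 - <<'E'
from h import *
S=read_camera("scene");T=read_camera("top")
need([.507,.346,.181],.398)
a=cv2.resize(S["image"][110:250,130:260],None,fx=4,fy=4,interpolation=2)
b=cv2.resize(T["image"][120:220,110:180],None,fx=3.9,fy=3.9,interpolation=2)
o=np.zeros((560,793,3),np.uint8);o[:,:520]=a;o[:b.shape[0],520:]=b
cv2.imwrite("pics/c3.png",o[:,:,::-1])
E
```

```text
clock: 4.05
tcp_pos: [0.5089, 0.3458, 0.2698]
orientation: [-0.001, 0.556, 0.831, -0.003]
wrist_force: [0.4, -0.7, 0.8]
finger_gap: 0.0597
t 4.15 tcp [0.5071 0.3444 0.2692] units [0.041 0.039 2.206] yawy 0.39 turn -0.007542078875016234 tilt -0.9999 F [-0.7 -1.   0.1] gap 0.06 q6 1.65
```

View pics/c3.png

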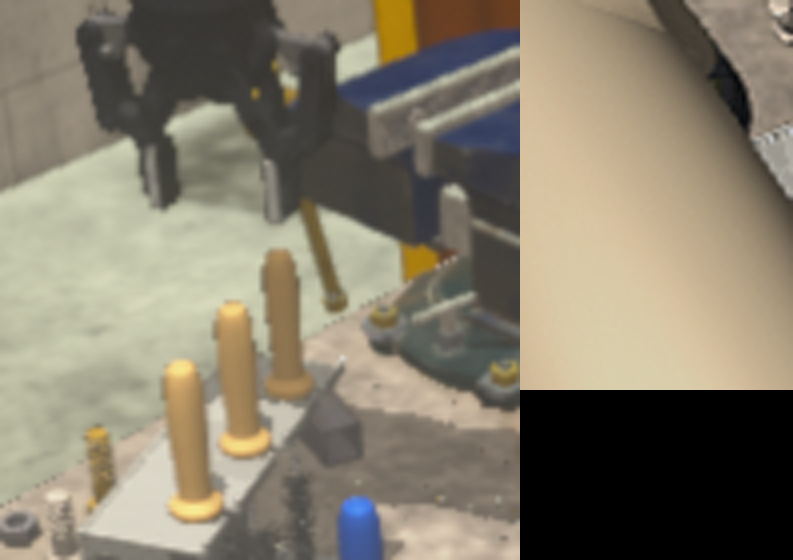

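Fingers straddle the middle handle: tips at (163,205) and (278,218) in the crop, handle top at (233,305). The arm hides the top view. Checking how well the camera and robot frames agree.

```bash

python3 - <<'E'
from h import *
S=read_camera("scene")
print(proj(S,np.array([.5071,.3444,.2692])))
for z in (.244,.2,.158): print(proj(S,np.array([.507,.346,z])),proj(S,np.array([.507,.346,z])+[.0039,-.0092,0]))
g=cv2.cvtColor(S["image"],cv2.COLOR_RGB2HSV)
for r in (192,198,204,210):
    x=np.where((g[r,:,0]>8)&(g[r,:,0]<26)&(g[r,:,1]>95))[0];x=x[(x>175)&(x<200)];print(r,x.min(),x.max(),(x.min()+x.max())/2)
E
```

```text
[188.19581595 175.49318959]
[188.6780727  185.97460963] [190.5323976  183.84126728]
[190.37224257 203.21200644] [192.17551381 200.99621206]
[191.93745897 219.02401388] [193.69404255 216.73794085]
192 184 199 191.5
198 185 199 192.0
204 176 199 187.5
210 176 193 184.5
```

The fingertips show about 10 px higher than the TCP projection. A fresh picture will tell whether that is motion lag or real.

```bash
python3 -m crank '{"travel":[[0,0,0]],"turn":[0]}'; 
python3 - <<'E'
from h import *
S=read_camera("scene");T=read_camera("top")
need([.507,.346,.181],.398)
a=cv2.resize(S["image"][110:250,130:260],None,fx=4,fy=4,interpolation=2)
p=proj(S,get_state()["tcp_pos"]);print(p)
p=tuple(int(v) for v in (p-[130,110])*4);cv2.circle(a,p,4,(255,0,0),1)
cv2.imwrite("pics/c4.png",a[:,:,::-1])
E
```

```text
clock: 4.28
tcp_pos: [0.5101, 0.3463, 0.2772]
orientation: [0.001, 0.557, 0.831, 0.001]
wrist_force: [-0.3, 0.0, 0.7]
finger_gap: 0.06
t 4.38 tcp [0.5106 0.347  0.2786] units [ 0.01  -0.106  2.441] yawy 0.391 turn -0.0071606939234678535 tilt -1.0 F [-0.2  0.7  0.8] gap 0.06 q6 1.65
[185.80232382 171.5837918 ]
```

View pics/c4.png

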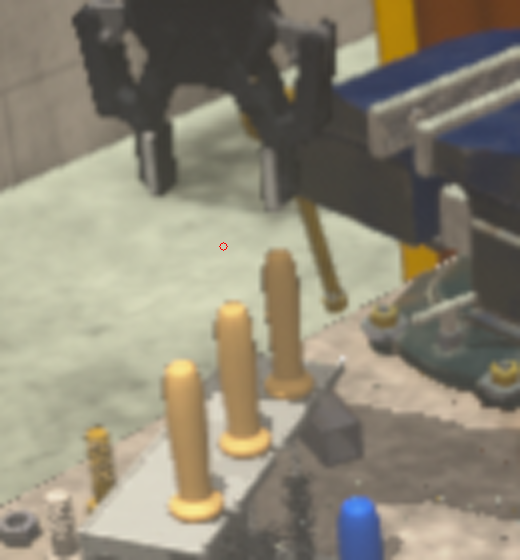

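```bash
python3 - <<'E'
from h import *
S=read_camera("scene");T=read_camera("top")
X=np.array([.127,-.5602,.2067]);print(proj(S,X),proj(S,X+[0,0,.013]),proj(T,X))
a=cv2.imread("pics/scene0.png")[40:130,470:545]
b=T["image"][60:240,60:260,::-1]
o=np.zeros((560,800,3),np.uint8);o[:540,:450]=cv2.resize(a,None,fx=6,fy=6,interpolation=2);o[:315,450:]=cv2.resize(b,(350,315))
cv2.imwrite("pics/c5.png",o)
E
```

```text
[493.97360997 122.36048065] [494.89905184 118.3871297 ] [588.99172847 347.60804752]
```

View pics/c5.png

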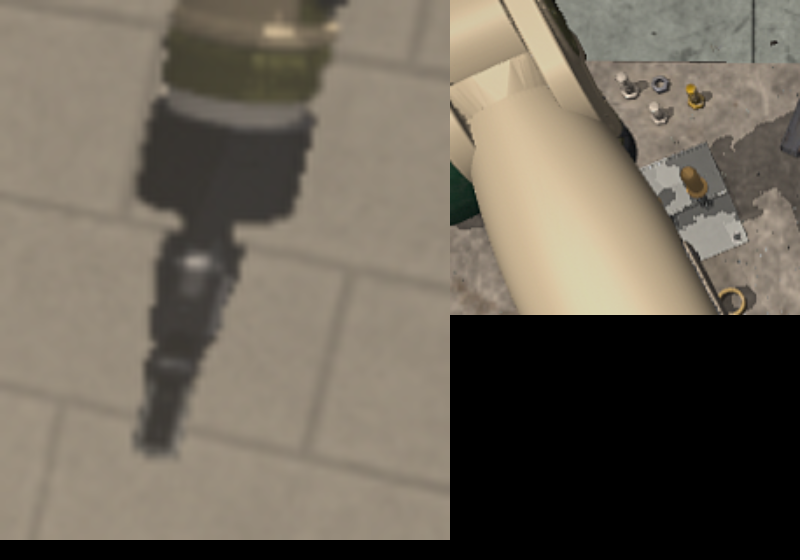

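At the start the fingertips were within about 3 px of the projection (open fingers stand 13 mm back). I'll shut the fingers in the air and find the tip by image difference.

```bash
python3 -c "
from h import *
np.save('a.npy',read_camera('scene')['image']);need([.507,.346,.181],.398)"
python3 -m crank '{"travel":[[0,0,0],[0,0,0],[0,0,0],[0,0,0],[0,0,0]],"turn":[0,0,0,0,0]}' 0 
python3 -m crank '{"travel":[[0,0,0],[0,0,0],[0,0,0],[0,0,0],[0,0,0]],"turn":[0,0,0,0,0]}' 0 |tail -1
python3 - <<'E'
from h import *
S=read_camera("scene");need([.507,.346,.181],.398)
a=np.load('a.npy').astype(int).sum(2);b=S["image"].astype(int).sum(2)
m=(b-a<-60).astype(np.uint8);k,l,s,c=cv2.connectedComponentsWithStats(m)
for i in range(1,k):
    if s[i,4]>15: print(s[i],c[i].round(1))
print(proj(S,get_state()["tcp_pos"]))
for r in range(150,182,2): print(r,b[r,174:198])
E
```

```text
t 4.53 tcp [0.5099 0.3473 0.2778] units [-0.003 -0.088  2.42 ] yawy 0.392 turn -0.006444409067076773 tilt -1.0 F [-0.1 -0.1  0. ] gap 0.0597 q6 1.65
clock: 4.95
tcp_pos: [0.5086, 0.3472, 0.2755]
orientation: [0.0, 0.556, 0.831, -0.0]
wrist_force: [0.1, 2.1, 0.7]
finger_gap: 0.0006
finger_gap: 0.0001
t 5.42 tcp [0.5087 0.3471 0.2755] units [-0.01  -0.051  2.364] yawy 0.392 turn -0.006006812652112892 tilt -1.0 F [-0.1 -0.1  0.7] gap 0.0001 q6 1.65
[152   6  23   4  47] [163.2   7.7]
[154  37  28   5 106] [167.5  39.2]
[156  60  32   4  58] [171.5  62. ]
[159  77  37   7  53] [177.5  80.9]
[161 117   6  13  47] [163.3 123. ]
[197 120   7  16  45] [200.7 127.4]
[171 131  28  35 479] [183.2 145.3]
[194 208   8   5  25] [197.4 210.5]
[186.48777511 173.13293467]
150 [387 384 353 275 263 363 376 294 299 387 384 295 213 187 187 184 200 295
 342 350 350 342 268 208]
152 [349 347 336 274 234 348 399 321 286 369 381 301 218 193 189 190 184 209
 339 398 414 412 345 250]
154 [320 321 318 267 233 348 402 334 294 369 393 326 236 198 192 186 186 214
 372 432 438 428 407 326]
156 [324 329 332 278 233 
[... 613 characters left out ...]
 572 572 573 576 579 576 570 562 561 562 560 557 556 556
 556 555 550 547 543 543]
170 [579 583 587 587 587 582 579 576 574 574 574 574 573 571 564 556 554 551
 556 553 548 550 556 561]
172 [576 579 577 574 571 570 573 576 576 575 574 578 577 575 577 584 587 579
 570 568 566 568 551 465]
174 [579 580 577 581 583 584 584 583 588 589 594 595 594 595 595 598 600 597
 593 589 590 575 456 392]
176 [572 575 580 589 593 598 599 596 597 594 589 588 589 583 583 582 580 577
 580 589 586 481 375 351]
178 [581 578 579 586 600 607 601 588 581 585 587 583 579 577 574 574 577 583
 583 579 559 406 328 339]
180 [588 588 585 580 577 579 582 580 580 580 581 582 588 591 591 588 586 590
 591 586 565 400 321 333]
```

The shut tip shows at (184.5,163.5) against a predicted (186.5,173.1), which is 27 mm too high if the error is vertical. A light touch on the handle's top (z should be 0.244) will settle it. I'll step down and stop on force.

```bash
cat > ok.py <<'E'
from h import *
import sys
s=get_state();f=s["wrist_force"];print(s["tcp_pos"].round(4),f.round(1))
sys.exit(int(np.linalg.norm(f)>float(sys.argv[1])))
E
C="python3 ok.py 4"
python3 -m crank '{"travel":[[0,-0.05,0.2],[0,-0.05,0.4],[0,-0.05,0.58],[0,-0.05,0.58],[0,-0.05,0.58]],"turn":[0,0,0,0,0]}' >/dev/null; $C &&
python3 -m crank '{"travel":[[0,0,0.03],[0,0,0.06],[0,0,0.09],[0,0,0.12],[0,0,0.12]],"turn":[0,0,0,0,0]}' >/dev/null && $C &&
python3 -m crank '{"travel":[[0,0,0.03],[0,0,0.06],[0,0,0.09],[0,0,0.12],[0,0,0.12]],"turn":[0,0,0,0,0]}' >/dev/null && $C &&
python3 -m crank '{"travel":[[0,0,0.03],[0,0,0.06],[0,0,0.09],[0,0,0.12],[0,0,0.12]],"turn":[0,0,0,0,0]}' >/dev/null && $C &&
python3 -m crank '{"travel":[[0,0,0.03],[0,0,0.06],[0,0,0.09],[0,0,0.12],[0,0,0.12]],"turn":[0,0,0,0,0]}' >/dev/null && $C &&
python3 -m crank '{"travel":[[0,0,0.03],[0,0,0.06],[0,0,0.09],[0,0,0.12],[0,0,0.12]],"turn":[0,0,0,0,0]}' >/dev/null && $C &&
python3 -m crank '{"travel":[[0,0,0.03],[0,0,0.06],[0,0,0.09],[0,0,0.12],[0,0,0.12]],"turn":[0,0,0,0,0]}' >/dev/null && $C &&
python3 -m crank '{"travel":[[0,0,0.03],[0,0,0.06],[0,0,0.09],[0,0,0.12],[0,0,0.12]],"turn":[0,0,0,0,0]}' >/dev/null && $C
```

```text
[0.5064 0.3461 0.2515] [ 0.3 -0.5 -1.1]
[0.5068 0.3464 0.2474] [-0.1  0.2  0.3]
[0.5067 0.3463 0.2424] [ 0.3  0.3 -0.5]
[0.5068 0.3463 0.2376] [-0.3  0.3  0.6]
[0.5067 0.3463 0.2328] [-0.8 -0.3 -0.9]
[0.5067 0.3463 0.228 ] [-0.  -0.   0.8]
[0.5067 0.3463 0.2232] [ 0.  -0.3 -0.5]
[0.5068 0.3463 0.2185] [ 0.9  0.8 -0.4]
```

No contact down to 0.2185, so the offset is real. Look again.

```bash
python3 - <<'E'
from h import *
S=read_camera("scene");T=read_camera("top")
p=proj(S,get_state()["tcp_pos"]);print(p)
a=cv2.resize(S["image"][120:250,140:240],None,fx=4.5,fy=4.5,interpolation=2)
p=tuple(int(v) for v in (p-[140,120])*4.5);cv2.circle(a,p,4,(255,0,0),1)
b=cv2.resize(T["image"][90:230,110:260],None,fx=2.3,fy=2.3,interpolation=2)
o=np.zeros((585,800,3),np.uint8);o[:,:450]=a;o[:b.shape[0],450:450+b.shape[1]]=b
cv2.imwrite("pics/c6.png",o[:,:,::-1])
E
```

```text
[189.58800437 196.06223684]
```

View pics/c6.png

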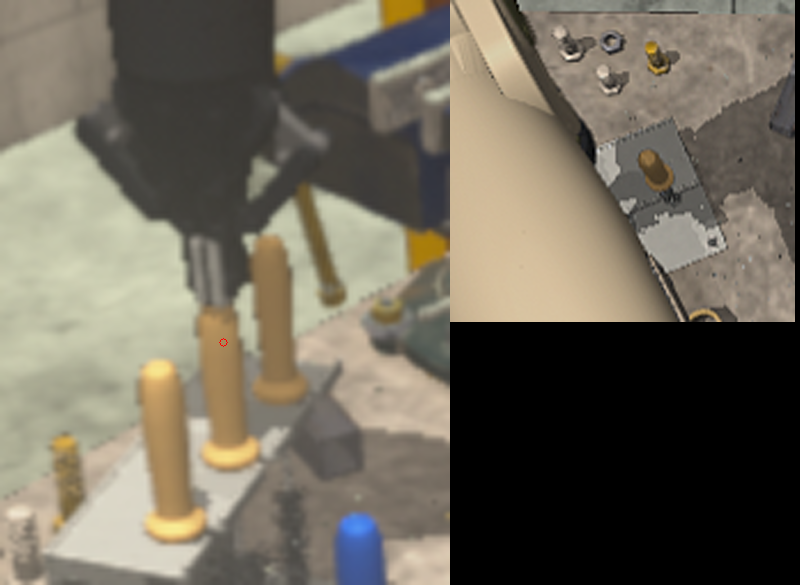

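The tip is at (215,305) in the crop, right at the handle's top at (220,310), and shadows it. That fits a vertical bias, so I keep stepping to contact.

```bash
C="python3 ok.py 4"
python3 -m crank '{"travel":[[0,0,0.03],[0,0,0.05],[0,0,0.05]],"turn":[0,0,0]}' >/dev/null && $C &&
python3 -m crank '{"travel":[[0,0,0.03],[0,0,0.05],[0,0,0.05]],"turn":[0,0,0]}' >/dev/null && $C &&
python3 -m crank '{"travel":[[0,0,0.03],[0,0,0.05],[0,0,0.05]],"turn":[0,0,0]}' >/dev/null && $C &&
python3 -m crank '{"travel":[[0,0,0.03],[0,0,0.05],[0,0,0.05]],"turn":[0,0,0]}' >/dev/null && $C &&
python3 -m crank '{"travel":[[0,0,0.03],[0,0,0.05],[0,0,0.05]],"turn":[0,0,0]}' >/dev/null && $C
```

```text
[0.5074 0.3466 0.2184] [-1.9  0.2  7.4]
```

Contact at reading 0.2184 where the handle top is at 0.244, so the robot reads about 25 mm low here. I'll use local contact references. Raise, open, go down to grip at handle height +50 (reading ≈0.157).

```bash
C="python3 ok.py 5"
python3 -m crank '{"travel":[[0,0,-0.4],[0,0,-0.9],[0,0,-0.9],[0,0,-0.9],[0,0,-0.9]],"turn":[0,0,0,0,0]}' 60 >/dev/null; $C &&
python3 -m crank '{"travel":[[0,0,0.3],[0,0,0.6],[0,0,0.9],[0,0,1.2],[0,0,1.2]],"turn":[0,0,0,0,0]}' >/dev/null; $C &&
python3 -m crank '{"travel":[[0,0,0.3],[0,0,0.6],[0,0,0.9],[0,0,1.2],[0,0,1.2]],"turn":[0,0,0,0,0]}' >/dev/null; $C &&
python3 -m crank '{"travel":[[0,0,0],[0,0,0]],"turn":[0,0]}' |tail -1; $C; python3 -c "
from h import *
need([.507,.346,.157],.398)"
```

```text
[0.5068 0.3463 0.2523] [-0.7  0.1  0.7]
[0.505  0.3454 0.2008] [-0.3 -0.2  0.3]
[0.5053 0.3455 0.154 ] [-1.4 -0.8 -0.9]
finger_gap: 0.0599
[0.5071 0.3465 0.1573] [-0.4  0.6  0.4]
t 10.52 tcp [0.5071 0.3465 0.1573] units [-0.01  -0.006  0.008] yawy 0.392 turn -0.0060004022511428445 tilt -1.0 F [-0.4  0.6  0.4] gap 0.0599 q6 1.65
```

```bash
C="python3 ok.py 30"
python3 -m crank '{"travel":[[0,0,0],[0,0,0],[0,0,0],[0,0,0],[0,0,0]],"turn":[0,0,0,0,0]}' 10 60 >/dev/null; $C
python3 -m crank '{"travel":[[0,0,0],[0,0,0],[0,0,0],[0,0,0],[0,0,0]],"turn":[0,0,0,0,0]}' |tail -1; $C
python3 -m crank '{"travel":[[0,0,-0.1],[0,0,-0.2],[0,0,-0.3],[0,0,-0.4],[0,0,-0.4]],"turn":[0,0,0,0,0]}' |tail -1; $C
python3 - <<'E'
from h import *
need([.507,.346,.157],.398)
S=read_camera("scene")
cv2.imwrite("pics/c7.png",cv2.resize(S["image"][120:290,140:240],None,fx=3.5,fy=3.5,interpolation=2)[:,:,::-1])
E
```

```text
[0.5075 0.3467 0.1576] [-0.3  0.1  3.5]
finger_gap: 0.0198
[0.5075 0.3467 0.1576] [1.8 0.5 5.3]
finger_gap: 0.0197
[0.5071 0.3465 0.1735] [-0.4 -0.7 -1.7]
t 11.77 tcp [0.5071 0.3465 0.1735] units [-0.01  -0.006  0.412] yawy 0.392 turn -0.005995516554542224 tilt -1.0 F [-0.4 -0.7 -1.7] gap 0.0197 q6 1.65
```

View pics/c7.png

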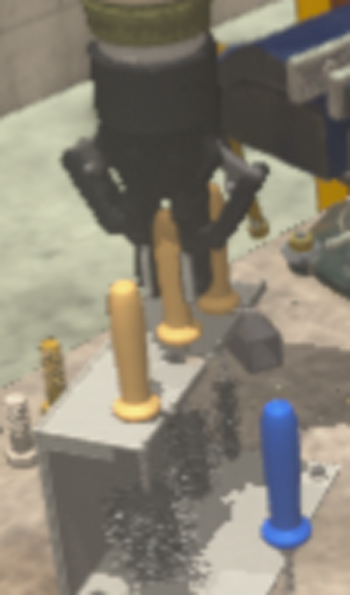

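Brush lifted 16 mm and held (gap 19.7 mm), still upright. Allowing for the z bias, the horizontal residual is only about 1 px. Pull it out along −tool y, raise it and carry it to the socket.

```bash
C="python3 ok.py 15"
python3 -m crank '{"travel":[[0,-0.4,0],[0,-0.9,0],[0,-1.4,0],[0,-1.9,0],[0,-2.4,0]],"turn":[0,0,0,0,0]}'>/dev/null; $C &&
python3 -m crank '{"travel":[[0,-0.4,-0.2],[0,-0.5,-1],[0,-0.5,-2],[0,-0.5,-3],[0,-0.5,-3.6]],"turn":[0,0,0,0,0]}' >/dev/null; $C; python3 -c "
from h import *
need([.4485,.0265,.32],.398)"
```

```text
[0.4171 0.3092 0.1724] [-0.   0.2 -1.4]
[0.3999 0.3023 0.3208] [-0.1  0.7 -1.6]
t 12.65 tcp [0.3999 0.3023 0.3208] units [-6.835 -1.512  0.012] yawy 0.392 turn -0.00583693278216213 tilt -1.0 F [-0.1  0.7 -1.6] gap 0.0192 q6 1.67
```

```bash
C="python3 ok.py 15"
python3 -m crank '{"travel":[[-0.8,-0.18,0],[-1.6,-0.36,0],[-2.4,-0.54,0],[-3.2,-0.72,0],[-4,-0.9,0]],"turn":[0,0,0,0,0]}'>/dev/null; $C &&
python3 -m crank '{"travel":[[-0.8,-0.18,0],[-1.6,-0.36,0],[-2.4,-0.54,0],[-2.83,-0.61,0],[-2.83,-0.61,0]],"turn":[0,0,0,0,0]}' >/dev/null; 
python3 -m crank '{"travel":[[0,0,0],[0,0,0],[0,0,0]],"turn":[0,0,0]}' >/dev/null; python3 - <<'E'
from h import *
need([.4485,.0265,.28],.398)
S=read_camera("scene");T=read_camera("top");np.save("s1.npy",S["image"])
p=proj(S,np.array([.4485,.0265,.1]));print("mouth",p)
a=cv2.resize(S["image"][85:245,245:345],None,fx=3.7,fy=3.7,interpolation=2)
b=cv2.resize(T["image"][150:260,230:350],None,fx=3.5,fy=3.5,interpolation=2)
o=np.zeros((600,795,3),np.uint8);o[:a.shape[0],:a.shape[1]]=a;o[:b.shape[0],372:372+b.shape[1]]=b
cv2.imwrite("pics/c8.png",o[:,:,::-1])
E
```

```text
[0.4273 0.1391 0.3168] [ 0.7 -0.3 -1.4]
t 13.73 tcp [0.4479 0.0274 0.3168] units [-0.025  0.005  0.92 ] yawy 0.393 turn -0.004758269510001689 tilt -1.0 F [-0.5 -0.1 -1.6] gap 0.0197 q6 1.06
mouth [295.63907351 194.14644103]
```

View pics/c8.png

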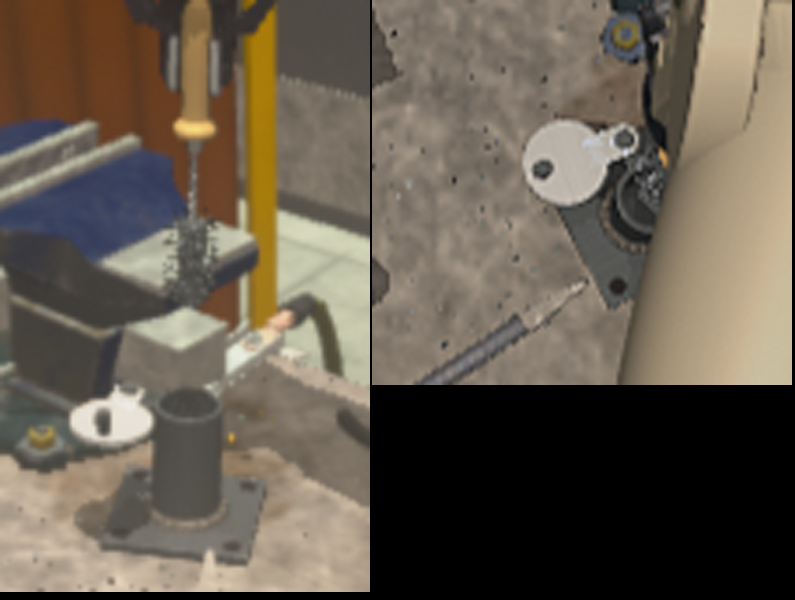

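Scene view: collar at about (297.7,120), bristle bottom at (296.4,167.4), mouth at (295.8,195). Comparing these with predictions.

```bash
python3 - <<'E'
from h import *
S=read_camera("scene");T=read_camera("top")
X=np.array([.4485,.0265,0])
for z in (.1,.17,.18,.19,.2,.30,.31,.32,.33): print(z,proj(S,X+[0,0,z]).round(1),proj(T,X+[0,0,z]).round(1))
im=S["image"].astype(int)
h=cv2.cvtColor(S["image"],cv2.COLOR_RGB2HSV)
# collar rows: wood pixels per row
for r in range(100,126):
    x=np.where((h[r,285:312,0]>8)&(h[r,285:312,0]<26)&(h[r,285:312,1]>100)&(h[r,285:312,2]>120))[0]+285
    if len(x): print(r,x.min(),x.max(),end=" | ")
print()
g=im.sum(2)
for r in range(124,142,3): x=np.argmin(g[r,288:304])+288;print(r,x,g[r,x-3:x+4])
t=T["image"].astype(int).sum(2)
print("bright specks top (bristles):")
print(t[186:214,298:322])
E
```

```text
0.1 [295.6 194.1] [309.  205.8]
0.17 [296.3 171.1] [311.7 201.9]
0.18 [296.4 167.7] [312.1 201.4]
0.19 [296.5 164.2] [312.6 200.8]
0.2 [296.6 160.8] [313.  200.2]
0.3 [297.5 124.7] [317.7 193.4]
0.31 [297.7 121. ] [318.3 192.7]
0.32 [297.8 117.2] [318.8 191.9]
0.33 [297.9 113.4] [319.4 191.1]
100 294 311 | 101 294 311 | 102 294 311 | 103 294 311 | 104 294 311 | 105 294 311 | 106 294 311 | 107 294 311 | 108 294 311 | 109 294 311 | 110 294 311 | 111 294 311 | 112 295 311 | 113 294 311 | 114 294 311 | 115 294 311 | 116 293 311 | 117 292 311 | 118 292 311 | 119 291 311 | 120 292 311 | 121 292 311 | 122 294 311 | 123 311 311 | 124 311 311 | 125 311 311 | 
124 289 [200 203 204 202 202 206 204]
127 294 [208 206 203 202 202 235 274]
130 293 [218 210 212 206 206 208 250]
133 289 [207 208 206 205 207 214 216]
136 289 [216 213 209 204 206 204 208]
139 292 [232 224 213 212 216 221 237]
bright specks top (bristles):
[[405 422 489 528 396 434 432 251 156 151 155  81  67  70  61 109 194 208
  207 201 190 245 399 422]
 [553 546 442 314 214 398 513 305 161 146 175 114  75  70  72  74 181 208
  206 20
[... 1945 characters left out ...]
84 270 196 157 173 181 150 133 203 252 233 267 283 178 219 257 288
  305 324 340 352 365 375]
 [105  65 288 218 168 177 180 146 141 136 198 248 233 245 191 234 268 289
  311 326 343 356 368 376]
 [ 97  80 249 248 188 173 175 145 149 146 131 205 246 244 215 243 277 297
  317 334 347 360 373 382]
 [114  90 129 287 231 176 167 148 150 144 147 138 203 228 219 251 282 304
  321 337 353 365 374 385]
 [120  98  78 262 278 193 167 145 148 145 144 141 132 204 230 262 288 307
  322 343 355 367 377 388]
 [119 103 100 145 257 240 185 149 141 142 146 143 134 188 244 268 295 315
  328 343 361 368 380 388]
 [126 106 103  96 159 236 242 199 162 150 141 142 134 210 254 277 301 320
  335 350 362 373 384 393]]
```

Collar and bristles agree with the prediction in both views to about 1 px, so the brush is over the bore. Descending with force checks.

```bash
C="python3 ok.py 15"
python3 -m crank '{"travel":[[0,0,0.4],[0,0,0.8],[0,0,1.2],[0,0,1.6],[0,0,1.6]],"turn":[0,0,0,0,0]}'>/dev/null; $C &&
python3 -m crank '{"travel":[[0,0,0.1],[0,0,0.2],[0,0,0.3],[0,0,0.4],[0,0,0.5]],"turn":[0,0,0,0,0]}'>/dev/null; $C &&
python3 -m crank '{"travel":[[0,0,0.1],[0,0,0.2],[0,0,0.3],[0,0,0.4],[0,0,0.5]],"turn":[0,0,0,0,0]}'>/dev/null; $C &&
python3 -m crank '{"travel":[[0,0,0.1],[0,0,0.2],[0,0,0.3],[0,0,0.4],[0,0,0.5]],"turn":[0,0,0,0,0]}'>/dev/null; $C
```

```text
[0.4464 0.0272 0.25  ] [-0.1 -0.7 -2. ]
[0.4486 0.0265 0.2329] [ 0.4 -0.3 -2. ]
[0.4482 0.0265 0.2124] [-0.4  0.  -1.2]
[0.4482 0.0265 0.1924] [-0.5  0.8 -1.4]
```

```bash
C="python3 ok.py 12"
python3 -m crank '{"travel":[[0,0,0.15],[0,0,0.3],[0,0,0.45],[0,0,0.6],[0,0,0.75]],"turn":[0,0,0,0,0]}'>/dev/null; $C &&
python3 -m crank '{"travel":[[0,0,0.05],[0,0,0.1],[0,0,0.15],[0,0,0.15],[0,0,0.15]],"turn":[0,0,0,0,0]}'>/dev/null; $C &&
python3 -m crank '{"travel":[[0,0,0.04],[0,0,0.08],[0,0,0.12],[0,0,0.12]],"turn":[0,0,0,0]}'>/dev/null; $C &&
python3 -m crank '{"travel":[[0,0,0.04],[0,0,0.08],[0,0,0.08]],"turn":[0,0,0]}'>/dev/null; $C &&
python3 -m crank '{"travel":[[0,0,0.04],[0,0,0.08],[0,0,0.08]],"turn":[0,0,0]}'>/dev/null; $C
```

```text
[0.4481 0.0265 0.162 ] [ 0.7 -1.  -2. ]
[0.4483 0.0265 0.1569] [-0.   0.1 -0.9]
[0.448  0.0265 0.1517] [-0.3  0.  -1.3]
[0.448  0.0265 0.1484] [ 0.   0.5 -1.9]
[0.4488 0.0264 0.1465] [-0.4  0.   5.7]
```

Floor contact at 0.1465, exactly as predicted (tip at 9 mm). Now the strokes.

```bash
C="python3 ok.py 15"
U() { :; }
python3 -m crank '{"travel":[[0,0,-0.4],[0,0,-0.8],[0,0,-1.2],[0,0,-1.6],[0,0,-1.8]],"turn":[0,0,0,0,0]}'>/dev/null; $C &&
python3 -m crank '{"travel":[[0,0,0],[0,0,0.3],[0,0,0.6],[0,0,0.9],[0,0,1.2]],"turn":[0,0,0,0,0]}'>/dev/null; $C &&
python3 -m crank '{"travel":[[0,0,0.2],[0,0,0.4],[0,0,0.5],[0,0,0.53],[0,0,0.53]],"turn":[0,0,0,0,0]}'>/dev/null; $C &&
python3 -m crank '{"travel":[[0,0,0],[0,0,0]],"turn":[0,0]}'>/dev/null; $C &&
python3 -m crank '{"travel":[[0,0,-0.4],[0,0,-0.8],[0,0,-1.2],[0,0,-1.6],[0,0,-1.73]],"turn":[0,0,0,0,0]}'>/dev/null; $C &&
python3 -m crank '{"travel":[[0,0,0],[0,0,0.3],[0,0,0.6],[0,0,0.9],[0,0,1.2]],"turn":[0,0,0,0,0]}'>/dev/null; $C &&
python3 -m crank '{"travel":[[0,0,0.2],[0,0,0.4],[0,0,0.5],[0,0,0.53],[0,0,0.53]],"turn":[0,0,0,0,0]}'>/dev/null; $C &&
python3 -m crank '{"travel":[[0,0,0],[0,0,0]],"turn":[0,0]}'>/dev/null; $C
```

```text
[0.449  0.0264 0.2193] [ 0.2  0.3 -1.4]
[0.4476 0.0266 0.1679] [ 0.   0.1 -2.7]
[0.4481 0.0265 0.1482] [-1.2 -0.6 -1.5]
[0.4487 0.0264 0.1489] [ 0.7  0.3 -2.2]
[0.4497 0.0263 0.2203] [ 1.  -0.2 -1.2]
[0.4477 0.0266 0.1681] [-0.5  0.6 -1.2]
[0.4481 0.0265 0.1482] [ 0.8 -1.  -2.9]
[0.4487 0.0264 0.1489] [-1.  -0.3 -3.5]
```

Three bottoms with two full strokes done. Back up and to the stand.

```bash
C="python3 ok.py 15"
python3 -m crank '{"travel":[[0,0,-0.5],[0,0,-1.2],[0,0,-2],[0,0,-2.8],[0,0,-3.6]],"turn":[0,0,0,0,0]}'>/dev/null; $C &&
python3 -m crank '{"travel":[[0,0,-0.5],[0,0,-0.7],[0.5,0,-0.7],[1.3,0,-0.7],[2.1,0,-0.7]],"turn":[0,0,0,0,0]}'>/dev/null; $C; python3 -c "
from h import *
need([.3999,.3023,.32],.392)"
```

```text
[0.4481 0.0265 0.2944] [ 0.9 -0.  -1.3]
[0.416  0.1044 0.3197] [ 0.6  0.1 -2.3]
t 20.93 tcp [0.416  0.1044 0.3197] units [ 4.73   1.507 -0.006] yawy 0.389 turn -0.00270171148264442 tilt -1.0 F [ 0.6  0.1 -2.3] gap 0.0199 q6 1.24
```

```bash
C="python3 ok.py 15"
python3 -m crank '{"travel":[[0.9,0.3,0],[1.8,0.6,0],[2.7,0.9,0],[3.6,1.2,0],[4.4,1.45,0]],"turn":[0,0,0,0,0]}'>/dev/null; $C &&
python3 -m crank '{"travel":[[0.2,0.05,0],[0.2,0.05,0],[0.2,0.05,0],[0.2,0.05,0]],"turn":[0,0,0,0]}'>/dev/null; $C; python3 -c "
from h import *
need([.4054,.3040,.1735],.392);need([.5071,.3465,.1735],.392)"
```

```text
[0.4018 0.2911 0.3196] [ 0.7 -0.7 -1. ]
[0.4012 0.2961 0.3199] [ 0.3  0.2 -1.3]
t 21.68 tcp [0.4012 0.2961 0.3199] units [0.145 0.175 3.661] yawy 0.391 turn -0.000791492888382539 tilt -1.0 F [ 0.3  0.2 -1.3] gap 0.0192 q6 1.65
t 21.68 tcp [0.4012 0.2961 0.3199] units [0.158 2.93  3.658] yawy 0.391 turn -0.000791492888382539 tilt -1.0 F [ 0.3  0.2 -1.3] gap 0.0192 q6 1.65
```

```bash
C="python3 ok.py 10"
python3 -m crank '{"travel":[[0.16,0,0.8],[0.16,0,1.6],[0.16,0,2.4],[0.16,0,3.2],[0.16,0,3.64]],"turn":[0,0,0,0,0]}'>/dev/null; $C &&
python3 -m crank '{"travel":[[0,0,0],[0,0,0],[0,0,0],[0,0,0]],"turn":[0,0,0,0]}'>/dev/null; $C; python3 -c "
from h import *
need([.5071,.3465,.1735],.392)"
```

```text
[0.3975 0.3004 0.1714] [-0.8 -1.1 -2.1]
[0.4004 0.3032 0.1768] [ 0.  -0.4 -1.9]
t 22.43 tcp [0.4004 0.3032 0.1768] units [-0.016  2.88   0.094] yawy 0.391 turn -0.0009755836229294879 tilt -1.0 F [ 0.  -0.4 -1.9] gap 0.0198 q6 1.67
```

```bash
C="python3 ok.py 10"
python3 -m crank '{"travel":[[0,0.3,0.05],[0,0.6,0.05],[0,0.9,0.05],[0,1.2,0.05],[0,1.5,0.05]],"turn":[0,0,0,0,0]}'>/dev/null; $C &&
python3 -m crank '{"travel":[[-0.02,0.3,0],[-0.02,0.6,0],[-0.02,0.9,0],[-0.02,1.2,0],[-0.02,1.38,0]],"turn":[0,0,0,0,0]}'>/dev/null; $C &&
python3 -m crank '{"travel":[[0,0,0],[0,0,0],[0,0,0]],"turn":[0,0,0]}'>/dev/null; $C; python3 -c "
from h import *
need([.5071,.3465,.1573],.392)"
```

```text
[0.4563 0.3268 0.1738] [ 0.3 -0.  -1.4]
[0.5081 0.3472 0.1734] [-0.5  0.1 -2.5]
[0.5053 0.3462 0.1728] [-0.5 -0.1 -1.8]
t 23.52 tcp [0.5053 0.3462 0.1728] units [-0.01   0.045  0.389] yawy 0.392 turn 0.0001268573335675427 tilt -1.0 F [-0.5 -0.1 -1.8] gap 0.0199 q6 1.65
```

```bash
C="python3 ok.py 10"
python3 -m crank '{"travel":[[0,0.045,0.1],[0,0.045,0.2],[0,0.045,0.3],[0,0.045,0.36],[0,0.045,0.36]],"turn":[0,0,0,0,0]}'>/dev/null; $C 
python3 -m crank '{"travel":[[0,0,0.03],[0,0,0.03]],"turn":[0,0]}'>/dev/null; $C
python3 -m crank '{"travel":[[0,0,0],[0,0,0],[0,0,0],[0,0,0],[0,0,0]],"turn":[0,0,0,0,0]}' 60 |tail -1; $C; python3 -m crank '{"travel":[[0,0,-0.3],[0,0,-0.6],[0,0,-1],[0,0,-1.5],[0,0,-2]],"turn":[0,0,0,0,0]}'>/dev/null; $C
python3 -m crank '{"travel":[[0,0,-0.7],[0,0,-1.4],[0,0,-2.1],[0,0,-2.6],[0,0,-2.6]],"turn":[0,0,0,0,0]}' 0 >/dev/null; $C
python3 - <<'E'
from h import *
S=read_camera("scene")
need([.44,.2,.34],.392)
a=cv2.imread("pics/scene0.png")[165:305,150:245,::-1]
b=S["image"][165:305,150:245]
cv2.imwrite("pics/c9.png",cv2.resize(np.hstack([a,b]),None,fx=4,fy=4,interpolation=2)[:,:,::-1])
d=np.abs(a.astype(int)-b).sum(2);print("handle-area diff px",(d[15:60,30:50]>120).sum())
for r in (192,200,208,219):
  for im in(a,b):
    h=cv2.cvtColor(im,cv2.COLOR_RGB2HSV)[r-165];x=np.where((h[:,0]>8)&(h[:,0]<26)&(h[:,1]>100)&(h[:,2]>130))[0]+150;print(r,x,end=" ; ")
  print()
E
```

```text
[0.5069 0.3468 0.1579] [-0.   0.3 -1.7]
[0.5071 0.3469 0.1576] [-0.6 -1.   2.6]
finger_gap: 0.0601
[0.5074 0.347  0.1571] [ 0.1 -0.4 -0.1]
[0.507  0.3468 0.2375] [-0.2  0.2 -0. ]
[0.5085 0.3476 0.3462] [-1.5  0.6  0. ]
t 25.4 tcp [0.5083 0.3475 0.3438] units [-2.755 -2.988  0.078] yawy 0.392 turn -2.051337676389764e-05 tilt -1.0 F [0.7 0.5 0.1] gap 0.0 q6 1.65
handle-area diff px 36
192 [184 185 186 187 188 189 190 191 192 198 199 200 201 202 203] ; 192 [185 186 187 188 189 190 191 192 198 199 200 201 202 203] ; 
200 [174 175 176 177 185 186 187 188 189 190 191 192 199 200 201 202 203 204] ; 200 [175 176 177 185 186 187 188 189 190 191 192 193 199 200 201 202 203 204] ; 
208 [171 172 173 174 175 176 177 178 179 187 188 189 190 191 192 198 199 200
 201 202 203 204 205] ; 208 [171 172 173 174 175 176 177 178 179 187 188 189 190 191 192 193 198 199
 200 201 202 203 204 205 206] ; 
219 [152 153 154 155 156 173 174 175 176 177 178 179 180 186 187 188 189 190
 191 192 193 194 195 196] ; 219 [152 153 154 155 156 173 174 175 176 177 178 179 180 186 187 188 189 190
 191 192 193 194 195 196 197] ;
```

View pics/c9.png

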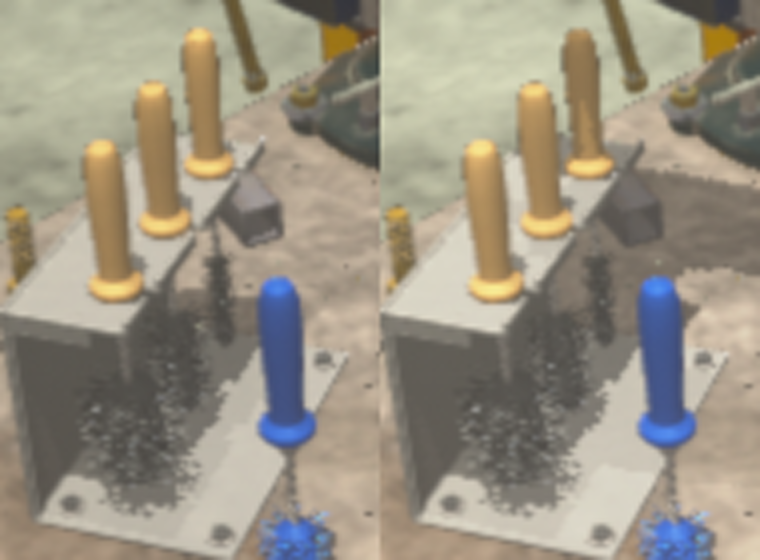

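The brush hangs again where it hung, edges within 1 px. Now the cover: geometry for straddling the knob and following its arc, plus the vise clearance.

```bash
python3 - <<'E'
from h import *
T=read_camera("top");S=read_camera("scene")
print("vise corner",two(T,(320,188),S,(293.1,179.6)),two(T,(321,186),S,(293.1,177)))
B=np.array([.4485,.0265]);k=np.array([.4652,.1033]);P=onz(T,(301.4,189),.111)[:2];print("P",P,np.linalg.norm(P-B),np.linalg.norm(P-k))
print("scene pivot",onz(S,(255+200/8-.5,180+78/8-.5),.111)[:2])
a0=np.arctan2(*(k-P)[::-1]);a1=np.arctan2(*(B-P)[::-1])%(2*np.pi);print(a0,a1,"open",a1-a0)
for a in np.linspace(a0,a1,6): print(a.round(3),(P+.063*np.array([np.cos(a),np.sin(a)])).round(4),"yawy",(a-np.pi/2).round(3))
need([*k,.0865],a0-np.pi/2)
E
```

```text
vise corner (array([ 0.48500292, -0.00170266,  0.12085071]), np.float64(0.010301754502311746)) (array([ 0.48805775, -0.00399444,  0.12710123]), np.float64(0.012207639174933218))
P [0.48852038 0.04565015] 0.04436619048984607 0.062187984640493646
scene pivot [0.48699794 0.04801033]
1.9551910893798188 3.5879008794286746 open 1.6327097900488559
1.955 [0.4649 0.1041] yawy 0.384
2.282 [0.4474 0.0934] yawy 0.711
2.608 [0.4343 0.0777] yawy 1.037
2.935 [0.4269 0.0586] yawy 1.364
3.261 [0.426  0.0381] yawy 1.691
3.588 [0.4317 0.0185] yawy 2.017
t 25.5 tcp [0.5074 0.347  0.3406] units [-5.228 -3.3    6.353] yawy 0.392 turn 0.007519752159273807 tilt -1.0 F [-0.5  0.1  0.2] gap -0.0002 q6 1.65
```

Vise corner is only about 0.12 m high, so there is room. Go above the knob.

```bash
C="python3 ok.py 10"
python3 -m crank '{"travel":[[-0.8,-0.5,0],[-1.6,-1.0,0],[-2.4,-1.5,0],[-3.2,-2,0],[-4,-2.5,0]],"turn":[0,0,0,0,0]}' 30 >/dev/null; $C
python3 -m crank '{"travel":[[-0.8,-0.5,0],[-1.23,-0.8,0.4],[-1.23,-0.8,1.4],[-1.23,-0.8,2.4],[-1.23,-0.8,3.4]],"turn":[0,0,0,0,0]}' >/dev/null; $C
python3 -m crank '{"travel":[[0,0,0.5],[0,0,1],[0,0,1.2],[0,0,1.2],[0,0,1.2]],"turn":[0,0,0,0,0]}' >/dev/null; $C
python3 -m crank '{"travel":[[0,0,0],[0,0,0],[0,0,0]],"turn":[0,0,0]}' >/dev/null; $C
python3 - <<'E'
from h import *
S=read_camera("scene");T=read_camera("top")
need([.4652,.1033,.0865],.384)
s=get_state()["tcp_pos"]+[0,0,.027];print(proj(S,s),proj(S,np.array([.4652,.1033,.124])))
a=cv2.resize(S["image"][130:230,235:325],None,fx=4.4,fy=4.4,interpolation=2)
b=cv2.resize(T["image"][150:240,240:340],None,fx=3.9,fy=3.9,interpolation=2)
o=np.zeros((440,790,3),np.uint8);o[:,:396]=a;o[:351,398:788]=b
cv2.imwrite("pics/c10.png",o[:,:,::-1])
E
```

```text
[0.4745 0.1594 0.3392] [ 0.3 -0.1  1.2]
[0.4642 0.1024 0.2026] [0.4 0.3 0.4]
[0.4647 0.1032 0.1569] [-0.3 -0.4  0.8]
[0.4662 0.1033 0.1584] [0.  0.1 0.2]
t 27.1 tcp [0.4658 0.1033 0.158 ] units [ 0.008 -0.017  1.788] yawy 0.392 turn 0.00807010773759309 tilt -1.0 F [-0.2 -0.5 -0.5] gap 0.0296 q6 1.23
[272.83436356 174.74493829] [273.00003356 195.7136014 ]
```

View pics/c10.png

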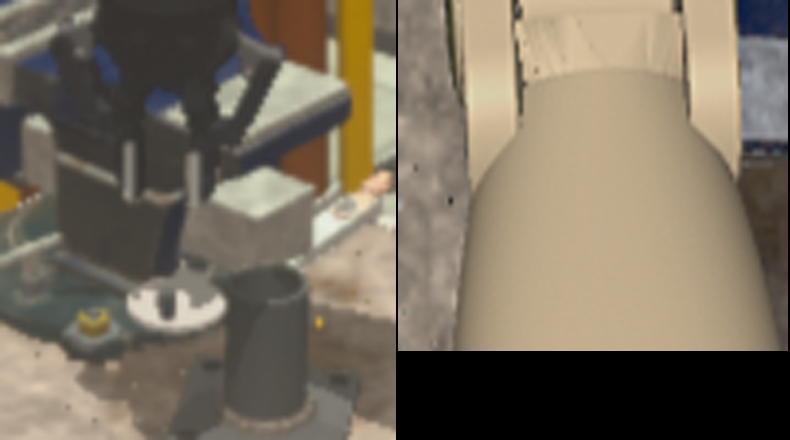

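Fingertips are centred at (272.3,176.6), predicted (272.8,174.7), straight over the knob. That was the last viewable picture, so from here I check numerically. Descend around the knob.

```bash
C="python3 ok.py 6"
python3 -m crank '{"travel":[[0,0,0.3],[0,0,0.6],[0,0,0.9],[0,0,0.95],[0,0,0.95]],"turn":[0,0,0,0,0]}' >/dev/null; $C &&
python3 -m crank '{"travel":[[0,-0.02,0.2],[0,-0.02,0.4],[0,-0.02,0.5],[0,-0.02,0.5],[0,-0.02,0.5]],"turn":[0,0,0,0,0]}' >/dev/null; $C &&
python3 -m crank '{"travel":[[0,0,0.1],[0,0,0.2],[0,0,0.28],[0,0,0.28],[0,0,0.28]],"turn":[0,0,0,0,0]}' >/dev/null; $C; python3 - <<'E'
from h import *
need([.4652,.1033,.0865],.384)
# arc waypoints relative to this pose in tool units
from scipy.spatial.transform import Rotation as Ro
s=get_state();w,x,y,z=s["orientation"];R=Ro.from_quat([x,y,z,w]).as_matrix()
P=np.array([.4885,.0457]);a0=1.955
for d in np.arange(0,1.81,.1):
    X=P+.063*np.array([np.cos(a0+d),np.sin(a0+d)]);print(round(d,2),(R.T@np.array([*(X-s["tcp_pos"][:2]),0])/.04)[:2].round(2))
E
```

```text
[0.4646 0.1032 0.1188] [-0.1  0.3  1.1]
[0.4642 0.1028 0.0989] [-0.5 -0.6  0.7]
[0.4642 0.1029 0.0877] [-0.  -0.5  0.2]
t 28.35 tcp [0.4642 0.1029 0.0877] units [0.001 0.027 0.029] yawy 0.392 turn 0.008005238579255058 tilt -1.0 F [-0.  -0.5  0.2] gap 0.0295 q6 1.23
0.0 [0.02 0.03]
0.1 [ 0.02 -0.13]
0.2 [-0.01 -0.29]
0.3 [-0.04 -0.44]
0.4 [-0.1  -0.59]
0.5 [-0.16 -0.73]
0.6 [-0.25 -0.86]
0.7 [-0.34 -0.99]
0.8 [-0.45 -1.11]
0.9 [-0.56 -1.21]
1.0 [-0.69 -1.3 ]
1.1 [-0.83 -1.38]
1.2 [-0.97 -1.45]
1.3 [-1.12 -1.5 ]
1.4 [-1.27 -1.53]
1.5 [-1.43 -1.55]
1.6 [-1.59 -1.56]
1.7 [-1.74 -1.55]
1.8 [-1.9  -1.52]
```

No contact going down; the knob is between the fingers. Follow the arc, turning with it.

```bash
C="python3 ok.py 8"
python3 -m crank '{"travel":[[-0.01,-0.16,0],[-0.03,-0.31,0],[-0.07,-0.47,0],[-0.12,-0.61,0],[-0.19,-0.755,0]],"turn":[-0.1,-0.2,-0.3,-0.4,-0.5]}' >/dev/null; $C &&
python3 -m crank '{"travel":[[-0.01,-0.16,0],[-0.03,-0.31,0],[-0.07,-0.47,0],[-0.12,-0.61,0],[-0.19,-0.755,0]],"turn":[-0.1,-0.2,-0.3,-0.4,-0.5]}' >/dev/null; $C &&
python3 -m crank '{"travel":[[-0.01,-0.16,0],[-0.03,-0.31,0],[-0.07,-0.47,0],[-0.12,-0.61,0],[-0.12,-0.61,0]],"turn":[-0.1,-0.2,-0.3,-0.4,-0.4]}' >/dev/null; $C
python3 - <<'E'
from h import *
need([.4316,.0185,.0865],2.017)
T=read_camera("top");S=read_camera("scene");p=get_state()["tcp_pos"];d=p[:2]-[.4885,.0457];print("angle",np.arctan2(d[1],d[0])%(2*np.pi)-1.955,np.hypot(*d))
E
```

```text
[0.4396 0.0845 0.0882] [ 1.3  1.2 -1.1]
[0.4266 0.056  0.0883] [0.5 0.8 0.3]
[0.4273 0.0305 0.0882] [ 0.1 -0.6  0. ]
t 29.6 tcp [0.4273 0.0305 0.0882] units [-0.039 -0.317  0.044] yawy 1.793 turn -0.22352089062057723 tilt -1.0 F [ 0.1 -0.6  0. ] gap 0.0303 q6 -0.34
angle 1.419007138166605 0.06330060250940198
```

```bash
C="python3 ok.py 3.5"
python3 -m crank '{"travel":[[0,-0.08,0],[-0.01,-0.16,0],[-0.02,-0.24,0],[-0.03,-0.31,0],[-0.03,-0.31,0]],"turn":[-0.05,-0.1,-0.15,-0.2,-0.2]}' >/dev/null; $C &&
python3 -m crank '{"travel":[[0,-0.05,0],[-0.01,-0.08,0],[-0.01,-0.08,0]],"turn":[-0.03,-0.05,-0.05]}' >/dev/null; $C &&
python3 -m crank '{"travel":[[0,-0.03,0],[0,-0.06,0],[0,-0.06,0]],"turn":[0,0,0]}' >/dev/null; $C &&
python3 -m crank '{"travel":[[0,-0.03,0],[0,-0.06,0],[0,-0.06,0]],"turn":[0,0,0]}' >/dev/null; $C &&
python3 -m crank '{"travel":[[0,-0.03,0],[0,-0.06,0],[0,-0.06,0]],"turn":[0,0,0]}' >/dev/null; $C
python3 - <<'E'
from h import *
p=get_state()["tcp_pos"];d=p[:2]-[.4885,.0457];print("angle",np.arctan2(d[1],d[0])%(2*np.pi)-1.955,np.hypot(*d))
E
```

```text
[0.4307 0.0195 0.088 ] [-0.8  0.   0. ]
[0.4321 0.0168 0.0879] [-0.7  0.6  0.5]
[0.4333 0.0144 0.0879] [-0.6  0.5  0.4]
[0.4347 0.0121 0.088 ] [-0.5 -1.1 -0.6]
[0.4358 0.0099 0.088 ] [-0.4  0.5 -0.2]
angle 1.7831585669823227 0.06364612245909443
```

```bash
C="python3 ok.py 3.5"
python3 -m crank '{"travel":[[0,-0.03,0],[0,-0.05,0],[0,-0.05,0]],"turn":[0,0,0]}' >/dev/null; $C &&
python3 -m crank '{"travel":[[0,-0.03,0],[0,-0.05,0],[0,-0.05,0]],"turn":[0,0,0]}' >/dev/null; $C &&
python3 -m crank '{"travel":[[0,-0.03,0],[0,-0.05,0],[0,-0.05,0]],"turn":[0,0,0]}' >/dev/null; $C
python3 -m crank '{"travel":[[0,0,0],[0,0,0],[0,0,0]],"turn":[0,0,0]}' >/dev/null; $C
```

```text
[0.436  0.0096 0.0879] [-2.4  4.9  1.5]
[0.436  0.0096 0.0879] [-2.4  4.9  1.5]
[0.436  0.0096 0.0879] [-2.4  4.9  1.5]
[0.436  0.0096 0.0879] [-2.   5.5  2. ]
```

Firm contact at the stop (5.8 N) where the shut position was predicted. Back off to the middle of the slack, raise and clear.

```bash
C="python3 ok.py 4"
python3 -m crank '{"travel":[[0,0.1,0],[0,0.2,0],[0,0.25,0],[0,0.25,0]],"turn":[0,0,0,0]}' >/dev/null; $C
python3 -m crank '{"travel":[[0,0,-0.2],[0,0,-0.5],[0,0,-1],[0,0,-1.8],[0,0,-2.6]],"turn":[0,0,0,0,0]}' >/dev/null; $C
python3 -m crank '{"travel":[[0,0,-1],[0,0,-2],[0,0,-2.5],[0,0,-2.5],[0,0,-2.5]],"turn":[0,0,0,0,0]}' >/dev/null; $C
python3 - <<'E'
from h import *
need([.40,-.22,.29],None)
S=read_camera("scene");a=cv2.imread("pics/scene0.png")[:,:,::-1];b=S["image"]
P=np.array([.4885,.0457]);c=P+.044*np.array([np.cos(3.588),np.sin(3.588)]);k=P+.063*np.array([np.cos(3.588),np.sin(3.588)])
print("expected cover c",proj(S,np.array([*c,.106])),"knob",proj(S,np.array([*k,.115])))
h=cv2.cvtColor(b,cv2.COLOR_RGB2HSV);m=((h[...,1]<60)&(h[...,2]>125)).astype(np.uint8);m[:180]=0;m[235:]=0;m[:,:255]=0;m[:,330:]=0
n,l,s,ce=cv2.connectedComponentsWithStats(m)
for i in range(1,n):
    if s[i,4]>20: print(s[i],ce[i].round(1))
E
```

```text
[0.432  0.0175 0.0881] [ 0.6  1.2 -0.3]
[0.4312 0.0172 0.1931] [1.4 0.6 0.7]
[0.433  0.017  0.2937] [ 0.4  1.  -0.4]
t 32.78 tcp [0.433  0.017  0.2937] units [ 3.425 -4.906  0.094] yawy 2.042 turn None tilt -1.0 F [ 0.4  1.  -0.4] gap 0.0301 q6 -0.62
expected cover c [295.5544461  192.20933931] knob [302.61848317 190.0993009 ]
[276 180  54  23 580] [306.8 189.8]
[313 205  17  30 286] [323.  223.4]
[255 216  36  19 297] [268.2 227.8]
[284 221  22  14  84] [296.  228.4]
```

```bash
C="python3 ok.py 4"
python3 -m crank '{"travel":[[0.5,-0.75,-0.2],[1,-1.5,-0.5],[1.5,-2.25,-0.9],[2,-3,-1.2],[2.5,-3.7,-1.2]],"turn":[0,0,0,0,0]}' >/dev/null; $C
python3 -m crank '{"travel":[[0.5,-0.75,0],[1,-1.5,0],[1.5,-2.2,0],[1.5,-2.2,0],[1.5,-2.2,0]],"turn":[0,0,0,0,0]}' >/dev/null; $C
python3 - <<'E'
from h import *
T=read_camera("top");b=T["image"];h=cv2.cvtColor(b,cv2.COLOR_RGB2HSV)
P=np.array([.4885,.0457])
for n,r,z in(("cover",.044,.106),("knob",.063,.124)): print(n,proj(T,np.array([*(P+r*np.array([np.cos(3.588),np.sin(3.588)])),z])))
m=((h[...,1]<50)&(h[...,2]>150)).astype(np.uint8);m[:170]=0;m[245:]=0;m[:,:260]=0;m[:,345:]=0
n,l,s,ce=cv2.connectedComponentsWithStats(m)
for i in range(1,n):
    if s[i,4]>20: print(s[i],ce[i].round(1))
print(b.astype(int).sum(2)[184:226:2,294:330:2])
E
```

```text
[ 0.4098 -0.1617  0.3406] [-0.3 -0.3 -0.1]
[ 0.3955 -0.2667  0.3377] [-0.4  0.3 -1.2]
cover [309.14440628 205.33865389]
knob [313.30613296 211.43539587]
[ 260  170   37   75 1354] [272.5 213.1]
[278 170  15  11  98] [284.5 173.9]
[320 170  25  16 248] [333.6 177.2]
[297 185  25  33 501] [308.5 203.3]
[310 226  35  19 342] [327.6 237.5]
[[376 379 379 379 356 325 328 315 307 312 305 211 384 402 429 480 479 493]
 [381 354 367 498 516 538 184 192 263 293 303 320 364 239 199 244 249 244]
 [351 348 641 303 303 577 252 195 210 101 122 312 310 293 280 236 168 184]
 [363 393 662 274 316 188 725 166 210  76 126 308 318 355 353 352 231 201]
 [389 422 525 540 476 626 622 307 164 171 238 277 319 208 320 355 335 344]
 [356 307 153 642 628 618 608 655 586 527 413 169 174 290 252 357 340 341]
 [308 319 273 525 638 676 660 658 624 617 645 613 264 184 193 292 324 311]
 [310 311 266 416 631 679 669 660 652 627 629 631 682 252 190 213 272 309]
 [307 312 242 659 635 634 645 633 633 634 631 636 637 602 173 183 184 307]
 [312 312 395 641 633 636 639 641 637 638 635 633 624 646 258 200 205 293]
 [319 191 652 646 643 645 640 640 640 635 632 625 629 638 298 199 196 308]
 [314 280 647 649 642 646 643 638 636 630 632 632 629 633 363 196 262 304]
 [260 349 457 657 647 640 638 633 637 650 660 648 631 642 285 199 243 282]
 [263 274  69 675 644 639 640 637 646 436 249 322 637 686 185 257 313 318]
 [271 288 115 567 663 642 641 638 660 234 315 221 668 378 172 315 315 315]
 [315 322 213  73 410 661 642 638 638 507 409 678 582 229 321 316 318 264]
 [305 232 284 178  75 500 615 674 674 691 609 408 253 308 305 314 158 125]
 [316 317 273 295 228  98  62 159 149 182 289 220 291 304 314 320 195 118]
 [312 308 317 210 244 370 250 261 291 241 240 275 316 317 315 317 322 267]
 [309 313 309 310 295 250 236 224 224 274 310 314 314 314 310 310 322 239]
 [307 307 315 313 310 309 305 306 314 314 312 316 310 312 322 265 287 371]]
```

The knob is at (314,211) against a shut prediction of (313.3,211.4), the pivot is still at about (301,189), and the cover disc lies centred over the bore. The robot is clear, so I hand in.

```bash
python3 -m crank '{"travel":[[0,0,0],[0,0,0],[0,0,0]],"turn":[0,0,0]}'; python3 -c "
from workcell import *
print(hand_in())"
```

```text
clock: 33.97
tcp_pos: [0.3968, -0.2644, 0.3401]
orientation: [0.0, -0.234, 0.972, -0.0]
wrist_force: [-0.0, 0.1, 0.4]
finger_gap: 0.0301
the job is handed in; nothing more can be done
None
```

The job is done and handed in at about 34 s on the robot's clock; the hand-in gives no verdict.

- **Scrubbing:** I took the 40 mm brush from the centre slot and took it to the bottom of the bore three times. The first time it touched the floor at the predicted height; the second and third stopped about 2 mm above it. In between I drew it up twice, to a tip height of about 82 mm.
- **Brush:** It hangs back in its slot, with its handle edges within about 1 px of the first picture.
- **Cover:** I swung it shut until it met its stop at about 6 N. In the last top view its knob was at (314,211), against a shut prediction of (313.3,211.4).
- **Socket and arm:** The pivot shows at about its first pixel position (301,189), so the socket has not visibly moved. The arm finished clear, with no force on the wrist.

**One disagreement:** The robot's height reading was about 25 mm lower than the cameras and the given sizes say. I confirmed this by touching the handle top, and the bore floor fitted the same offset. I worked from those contact heights.

I had used all 12 picture views before closing the cover, so the final cover check was on pixel values rather than a viewed image. I did not check the pliers, chisel and tube offcut by picture at the end, but nothing suggested contact with them.

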